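Find the hidden catch of the tilt-out bin

TASK

The beige tilt-out bin beside the griddle is propped open by a concealed catch under the flat steel top of its housing. Three identical round pads lie flush in that top: one is the catch's button, the other two are dead blanks, and from above they look alike. Feel across them with the closed fingertips, press the one that gives all the way down so that the bin swings fully shut, then let the button come back up and draw clear; leave the pinch bowl, creamer, egg ring and turner where they are.

Things in the scene. Friction and masses are not known exactly. Their poses are not given: they have to be found in the camera images.
- unit: Fixed bin housing, 200 (x) x 280 (y) x 160 mm high, beige plastic, flat steel top plate 14 mm thick. Origin at the centre of its underside, z up; local +x points to the open side where the bin tilts out (away from the robot). Three like grey pads lie in the top at local x = 65 mm, y = +80, 0, -80 mm: two rigid blanks and, a different one each time, the catch's button.
- pad_left (a point): Centre of the pad hole at local y = +80 mm, level with the steel top (160 mm above the counter). Hole 59 mm across; the pad in it is a flat disc of 55 mm, its face 1.5 mm below the steel. May be a rigid blank or the button.
- pad_middle (a point): The same for the pad hole at local y = 0.
- pad_right (a point): The same for the pad hole at local y = -80 mm.
- catch (a joint): Travel of the catch's button in m, straight down: 0 up (flush), 0.010 fully down. Sprung: starts to give at about 2 N, fully down at about 6 N, comes back up when let go. From about 8 mm of travel it frees the bin. This does not tell which pad it is.
- bin (a joint): Tilt of the bin in rad about its lower outer edge: 0 fully shut, about 0.38 while propped open on the catch. It cannot be pushed shut past the catch; once freed it swings shut by itself in about half a second, if the button is held down that long.
- bin_rim (a point): Middle of the upper edge of the bin's outer front panel (264 mm wide, 122 mm high, beige).
- pinch_bowl: Loose glass bowl, 64 mm across, 32 mm high, standing on the steel top behind the row of pads (on the robot's side). Origin at the centre of its underside. To be left alone.
- creamer: Loose small white ceramic jug, 64 mm across, 75 mm high, handle to its local +y, standing on the counter beside the housing. Origin at the centre of its underside. To be left alone.
- egg_ring: Loose steel ring, 94 mm across, 22 mm high, with a bent wire handle to its local +x reaching 51 mm high, on the counter at the housing's other side. Origin at the ring's centre, underside. To be left alone.
- turner: Loose teal pancake turner, 280 mm long, lying flat on the counter beyond the bin. To be left alone.

How it is judged:
By the outcome, as a careful person would: the job done as asked, in the order asked, and still so for the second after the job is handed in, with the robot touching nothing.
It also fails if it takes over 45 s, if anything falls off the work surface, if the arm or the gripper's body presses on something with over 40 N, if the wrist force passes 120 N, or if a joint passes its speed limit or range.

ROBOT

A 6-joint arm with a two-finger parallel gripper is mounted at the origin on the work surface. World frame = base frame: x ahead of the robot, y to its left, z up, the work surface at z = 0. Lengths are in mm, angles in rad, forces in N, time in s.
With the tool pointing down it reaches from about 275 to 850 mm from the base axis. Payload 5.2 kg.
Tool frame: the origin (TCP) lies on the centre line of the jaws, within the pads' length; the fingertips stand 17 mm ahead of it and the grasp point (between the pads) lies 2 mm behind it (arm.tips_ahead is the distance from the TCP to the fingertips, in mm); z points along the fingers, y is the line along which they close (so a half turn about z gives the same grasp; the last joint's range is limited). The gripper opens to 85 mm and grips with 20 to 120 N. Pads are 22 mm wide; open, the fingers measure 114 mm over their backs; the gripper's body (76 mm by 85 mm) begins 54 mm behind the grasp point. The pads swing forward as they close: fully open they stand 13 mm farther back than shut.
Start: joints at [-1.319, 0.259, 1.535, -0, 1.348, -0.203], TCP at [241.626, -494.087, 248.31] pointing down, gripper open.
Joint ranges: [-3.14, 3.14], [-0.91, 2.08], [0.19, 2.58], [-1.22, 4.36], [0.22, 2.71], [-3.12, 3.12]. Speed limits (rad/s): [2.57, 2.57, 3.14, 3.14, 3.14, 3.14].

INTERFACE

Orientations are given as a 3x3 rotation matrix whose columns are the frame's x, y, z axes.
In Python, from plant import arm gives the robot as it stands. The module is installed in compiled form; this text tells all that it offers.
- The arm moves only by the tool step_arm, never from a script. Its argument "targets" is a list of rows, each a list of 3 entries, a list of its own where there are three numbers: the shift along the tool's x, y, z normalised to -1 to 1, where 1 is 250 mm, then the turn, a rotation vector about the tool's x, y, z normalised to -1 to 1, where 1 is 60 degrees, then the opening, from 0 (shut) to 1 (fully open). A call has 1 to 20 rows; each row is the pose to reach, as a shift and turn from the pose commanded when the call began, along the tool's axes at that moment; what a row does not reach only later rows make up. A row lasts 1/12 s, in which the tool goes at most 41.7 mm and 7.16 degrees, less where a joint would pass 70% of its speed; a pose out of reach is approached as far as the arm can. A call with a number of a shift or a turn outside -1 to 1 is refused whole. A call with a gripper value outside its range is refused whole. The fingers move at their own pace and stop on an object; "newtons" is the grip in N (left out, the last holds). Time passes only in rows, so rows that repeat a pose let the fingers close. It gives the time, the measured TCP pose, the force, the opening and the grip force at its end, in the units of the state.
- arm.get_state(): the state, without advancing time (a new reading comes with each control period).
- arm.get_image(name): name is "scene" or "top" or "wrist"; returns (picture, depth): 384x512x3 uint8, red, green, blue; 384x512 float32, mm along the optical axis (not along the pixel's ray), 0 where there is no reading.
- arm.calibration(name): a dict with "mtx" (3x3 intrinsics, pixels), "R" (3x3) and "t" (3): a world point X has camera coordinates R X + t; the wrist camera has in their place "hand_eye" (4x4, takes a point from camera to tool coordinates, whose origin is the TCP and whose axes are the flange's). Camera axes: x right, y down, z forward; pixel columns grow to the right and rows downward; lengths in mm; the calibration is good to about 2 mm. The wrist camera is an equidistant fisheye: a pixel r from the principal point sees the ray r / f radians off the axis. A picture is of the moment at which its call begins: read the wrist's pose just before it. calibration takes no time and is no camera call.
- arm.close_job(): hands the job in; it is judged then, once.
The state is a dict: "t": time; "qpos": joint angles; "qd": joint speeds; "effort": joint torques, N m; "tool_pos": TCP position; "orientation": TCP orientation; "force": force on the tool from outside, world axes, zero at the start; "moment": the same for the moment, N m; "gripper_width": finger opening in mm; "grasp_force": force on a finger pad.
Only numpy, scipy, OpenCV 4.12 (cv2) and the standard library are available. Lean on these libraries where they do the work, as an engineer would, in place of code of your own. Each camera call takes 0.05 s, during which the arm holds its last target. There are 200 camera calls.

## Working session

There is one attempt and no reset: what is moved stays moved. The work goes in short steps, Python scripts to look and compute and a tool call to move; the robot and the scene stay as the last step left them, time stands still between calls to the robot, and variables do not carry over. Pictures are saved under pics/ and viewed, at most 10 in all, crops included, and the job is handed in when it is done.

Besides the shell and the picture viewer there is one more tool, called after "Emit:" by a JSON object that holds its "api" and its "payload". step_arm: Moves the arm, as the interface text tells. Its arguments: {"type":"object","properties":{"targets":{"type":"array","items":{"type":"array"}},"newtons":{"type":"number"}},"required":["targets"]}

```bash
mkdir -p pics; python3 - <<'E'
from plant import arm
import cv2,numpy as np
for n in("top","scene"):
    p,d=arm.get_image(n); cv2.imwrite(f"pics/{n}.png",p[:,:,::-1]); np.save(n+"_d.npy",d); np.save(n+"_p.npy",p)
    c=arm.calibration(n); print(n,c)
s=arm.get_state(); print(s["t"],s["tool_pos"],s["orientation"],s["force"],s["gripper_width"],arm.tips_ahead)
E
```

```text
top {'mtx': array([[387.91910431,   0.        , 258.13888299],
       [  0.        , 387.91910431, 188.3517827 ],
       [  0.        ,   0.        ,   1.        ]]), 'R': array([[-0.0565441 , -0.99839216, -0.00398117],
       [-0.97670882,  0.05614187, -0.20709412],
       [ 0.20698466, -0.00782151, -0.97831292]]), 't': array([  66.13728009,  614.92201482, 1025.72912327])}
scene {'mtx': array([[492.16158846,   0.        , 251.8199366 ],
       [  0.        , 492.16158846, 189.36026199],
       [  0.        ,   0.        ,   1.        ]]), 'R': array([[ 0.59633672,  0.80254752,  0.01732015],
       [ 0.59992903, -0.43123668, -0.67388432],
       [-0.53335511,  0.41225283, -0.73863383]]), 't': array([-408.3978162 , -243.16475286, 1561.30035092])}
0.1 [ 241.50577936 -493.63799612  247.55354284] [[ 8.98363090e-01  4.39253440e-01 -4.16995106e-04]
 [ 4.39253504e-01 -8.98361672e-01  1.63235939e-03]
 [ 3.42407055e-04 -1.64961798e-03 -9.99998581e-01]] [-0.6938773  -0.17405659 -0.59654706] 85.63855440577228 17.0
```

View pics/top.png

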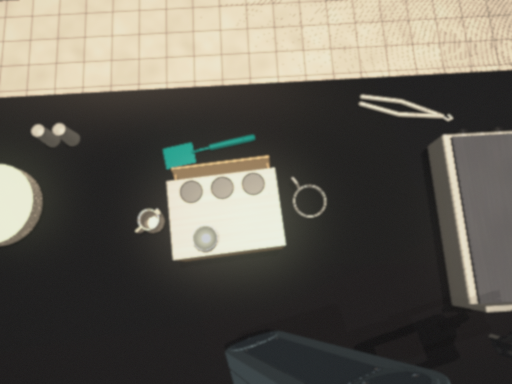

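View pics/scene.png

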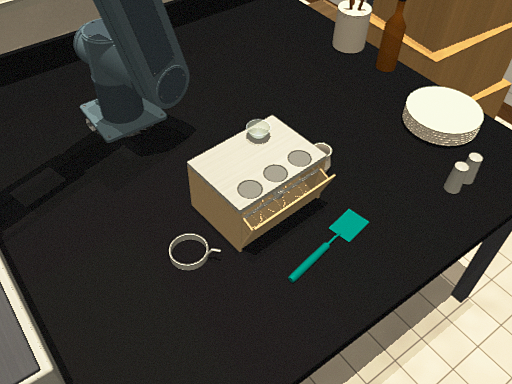

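The top view shows the pads at about (191,192), (222,188) and (253,184), and the bowl at (206,238). In the scene view the pads are at about (300,158), (275,173) and (250,189). The bin is open, and the egg ring and creamer stand to either side of the housing.

```bash
python3 - <<'E'
from plant import arm
import numpy as np,cv2
def ray(n,u,v,z):
    c=arm.calibration(n);R,t=c["R"],c["t"];o=-R.T@t;r=R.T@np.linalg.inv(c["mtx"])@[u,v,1]
    return o+r*(z-o[2])/r[2]
def dep(n,u,v):
    c=arm.calibration(n);d=np.load(n+"_d.npy")[v,u];return c["R"].T@(d*np.linalg.inv(c["mtx"])@[u,v,1]-c["t"])
for n,l in(("top",[(191,192),(222,188),(253,184)]),("scene",[(300,158),(275,173),(250,189)])):
    for u,v in l: print(n,ray(n,u,v,160).round(1),dep(n,u,v).round(1))
for u,v in [(206,238)]: print("bowl",ray("top",u,v,180).round(1),dep("top",u,v))
for u,v in [(167,180),(275,168),(285,245),(173,260)]: print("corner",ray("top",u,v,160).round(1))
p=np.load("top_p.npy")[:,:,::-1]; cv2.imwrite("pics/crop.png",cv2.resize(p[140:270,130:340],None,fx=3.8,fy=3.8,interpolation=2))
E
```

```text
top [597.8 203.6 160. ] [598.2 203.9 158.3]
top [603.7 124.1 160. ] [604.2 124.3 157.7]
top [609.6  44.3 160. ] [609.7  44.3 159.5]
scene [603.6 203.9 160. ] [601.1 206.4 156.6]
scene [608.1 122.2 160. ] [608.5 121.8 160.6]
scene [614.8  43.4 160. ] [612.9  44.9 157.3]
bowl [476.9 166.  180. ] [478.48271618 168.42458544 161.85712471]
corner [632.9 264.6 160. ]
corner [648.7 -14.8 160. ]
corner [450.2 -26.7 160. ]
corner [429.3 251.5 160. ]
```

View pics/crop.png

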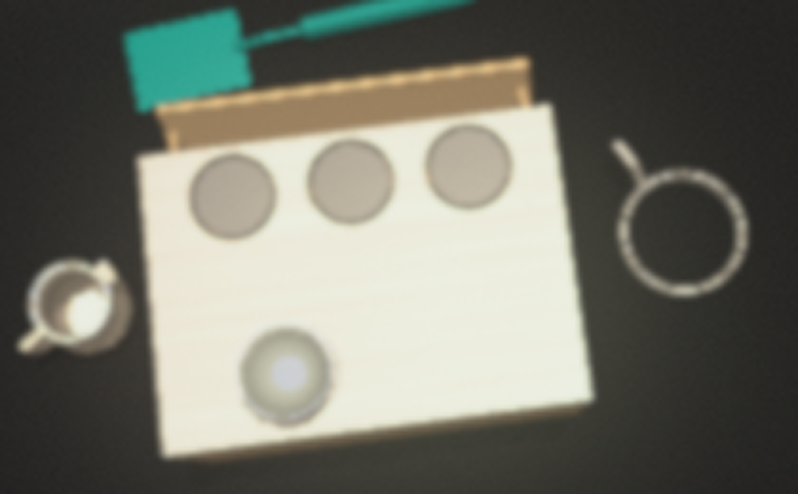

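Emit:
{"api": "step_arm", "payload": {"targets": [[[1,-0.5636,0],[0,0,0],0],[[1,-0.5636,0],[0,0,0],0],[[1,-0.5636,0],[0,0,0],0],[[1,-0.5636,0],[0,0,0],0],[[1,-0.5636,0],[0,0,0],0],[[1,-0.5636,0],[0,0,0],0],[[1,-0.5636,0],[0,0,0],0],[[1,-0.5636,0],[0,0,0],0],[[1,-0.5636,0],[0,0,0],0],[[1,-0.5636,0],[0,0,0],0]], "newtons": 40}}

```text
t: 0.93
tool_pos: [404.2, -257.7, 248.1]
orientation: [[0.898, 0.44, -0.001], [0.44, -0.898, -0.0], [-0.001, -0.0, -1.0]]
force: [-0.3, 0.5, 0.6]
gripper_width: -0.1
grasp_force: 0.0
```

Emit:
{"api": "step_arm", "payload": {"targets": [[[1,-0.5636,0],[0,0,0],0],[[1,-0.5636,0],[0,0,0],0],[[1,-0.5636,0],[0,0,0],0],[[1,-0.5636,0],[0,0,0],0],[[1,-0.5636,0],[0,0,0],0],[[1,-0.5636,0],[0,0,0],0],[[1,-0.5636,0],[0,0,0],0],[[1,-0.5636,0],[0,0,0],0],[[1,-0.5636,0],[0,0,0],0],[[1,-0.5636,0],[0,0,0],0]]}}

```text
t: 1.77
tool_pos: [566.7, -23.0, 247.7]
orientation: [[0.899, 0.438, -0.001], [0.438, -0.899, -0.001], [-0.002, -0.0, -1.0]]
force: [0.2, -0.1, -0.6]
gripper_width: 0.1
grasp_force: 0.0
```

Emit:
{"api": "step_arm", "payload": {"targets": [[[0.276,-0.156,0],[0,0,0],0],[[0.276,-0.156,0],[0,0,0],0],[[0.276,-0.156,0],[0,0,0],0],[[0.276,-0.156,0],[0,0,0],0],[[0.276,-0.156,0],[0,0,0],0]]}}

```text
t: 2.18
tool_pos: [611.2, 41.9, 248.1]
orientation: [[0.899, 0.438, -0.001], [0.438, -0.899, -0.001], [-0.001, 0.0, -1.0]]
force: [-0.9, 0.3, -0.2]
gripper_width: -0.2
grasp_force: 0.0
```

Emit:
{"api": "step_arm", "payload": {"targets": [[[0.01,-0.004,0.1],[0,0,0],0],[[0.01,-0.004,0.2],[0,0,0],0],[[0.01,-0.004,0.25],[0,0,0],0],[[0.01,-0.004,0.26],[0,0,0],0],[[0.01,-0.004,0.26],[0,0,0],0],[[0.01,-0.004,0.26],[0,0,0],0]]}}

```text
t: 2.68
tool_pos: [613.9, 44.7, 184.5]
orientation: [[0.899, 0.438, 0.001], [0.438, -0.899, -0.0], [0.001, 0.001, -1.0]]
force: [1.3, 0.5, 1.1]
gripper_width: 0.2
grasp_force: 0.0
```

```bash
python3 - <<'E'
from plant import arm
import cv2,numpy as np
s=arm.get_state();p,d=arm.get_image("wrist");c=arm.calibration("wrist");print(s["tool_pos"],s["force"])
K=c["mtx"];H=np.linalg.inv(c["hand_eye"]);R=np.array(s["orientation"]);im=p[:,:,::-1].copy()
f=K[0,0]
def pr(X):
    q=H[:3,:3]@(R.T@(X-s["tool_pos"]))+H[:3,3];th=np.arctan2(np.hypot(q[0],q[1]),q[2]);a=np.arctan2(q[1],q[0])
    return K[0,2]+f*th*np.cos(a),K[1,2]+f*th*np.sin(a)
im=cv2.resize(im,None,fx=1.5,fy=1.5,interpolation=2)
for cx,cy in((600,204),(606,123.5),(612,44)):
    pts=np.array([pr(np.array([cx+29.5*np.cos(a),cy+29.5*np.sin(a),160])) for a in np.linspace(0,6.28,40)])*1.5
    cv2.polylines(im,[pts.astype(int)],True,(0,0,255),1)
cv2.imwrite("pics/w1.png",im)
E
```

```text
[613.89805791  44.68383349 184.46187575] [1.33210331 0.46672877 1.05628209]
```

View pics/w1.png

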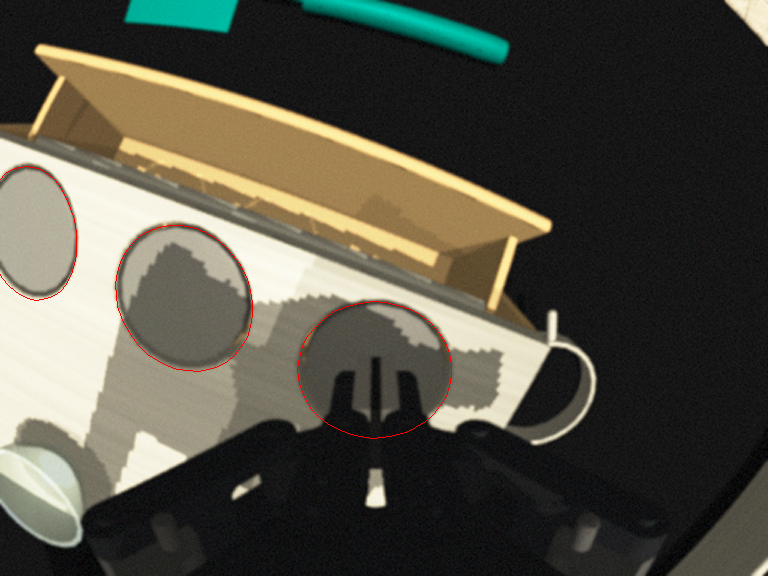

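The wrist view matches: the projected hole outlines lie on all three pads, and the fingertips are over the right-hand pad at about (375,370). Next I'll feel that pad.

Emit:
{"api": "step_arm", "payload": {"targets": [[[0,0,0.02],[0,0,0],0],[[0,0,0.032],[0,0,0],0],[[0,0,0.032],[0,0,0],0],[[0,0,0.032],[0,0,0],0]]}}

```text
t: 3.07
tool_pos: [613.8, 46.0, 175.6]
orientation: [[0.898, 0.439, 0.001], [0.439, -0.898, -0.0], [0.0, 0.0, -1.0]]
force: [0.9, -0.8, 1.2]
gripper_width: -0.0
grasp_force: 0.5
```

Emit:
{"api": "step_arm", "payload": {"targets": [[[0,0,0.006],[0,0,0],0],[[0,0,0.006],[0,0,0],0],[[0,0,0.006],[0,0,0],0]]}}

```text
t: 3.32
tool_pos: [613.9, 46.0, 175.6]
orientation: [[0.898, 0.44, 0.001], [0.44, -0.898, -0.001], [0.001, 0.001, -1.0]]
force: [-3.3, 0.2, 9.0]
gripper_width: 0.1
grasp_force: 4.6
```

Emit:
{"api": "step_arm", "payload": {"targets": [[[0,0,0.006],[0,0,0],0],[[0,0,0.006],[0,0,0],0],[[0,0,0.006],[0,0,0],0]]}}

```text
t: 3.57
tool_pos: [613.9, 46.0, 175.5]
orientation: [[0.898, 0.44, 0.002], [0.44, -0.898, -0.001], [0.002, 0.002, -1.0]]
force: [-5.8, -0.2, 17.1]
gripper_width: 0.2
grasp_force: 8.4
```

Right-hand pad is rigid: 17 N and no motion. I'll lift, shift to the middle pad, and come down to just above it.

Emit:
{"api": "step_arm", "payload": {"targets": [[[0,0,-0.06],[0,0,0],0],[[0,0,-0.06],[0,0,0],0],[[0.055,-0.15,-0.06],[0,0,0],0],[[0.11,-0.293,-0.06],[0,0,0],0],[[0.11,-0.293,-0.06],[0,0,0],0],[[0.11,-0.293,-0.06],[0,0,0],0],[[0.11,-0.293,-0.025],[0,0,0],0],[[0.11,-0.293,-0.016],[0,0,0],0],[[0.11,-0.293,-0.016],[0,0,0],0]]}}

```text
t: 4.32
tool_pos: [605.9, 123.0, 175.0]
orientation: [[0.899, 0.438, -0.002], [0.438, -0.899, 0.0], [-0.002, -0.001, -1.0]]
force: [0.6, -0.5, -0.1]
gripper_width: 0.1
grasp_force: 0.0
```

Emit:
{"api": "step_arm", "payload": {"targets": [[[0,0,0.01],[0,0,0],0],[[0,0,0.01],[0,0,0],0],[[0,0,0.01],[0,0,0],0]]}}

```text
t: 4.57
tool_pos: [606.3, 123.2, 173.6]
orientation: [[0.899, 0.438, -0.0], [0.438, -0.899, -0.0], [-0.0, 0.0, -1.0]]
force: [-0.6, -0.5, -0.0]
gripper_width: -0.1
grasp_force: 0.0
```

Emit:
{"api": "step_arm", "payload": {"targets": [[[0,0,0.008],[0,0,0],0],[[0,0,0.008],[0,0,0],0],[[0,0,0.008],[0,0,0],0]]}}

```text
t: 4.82
tool_pos: [606.4, 123.7, 171.9]
orientation: [[0.898, 0.439, 0.0], [0.439, -0.898, -0.0], [0.0, 0.0, -1.0]]
force: [0.3, -0.4, 0.8]
gripper_width: 0.3
grasp_force: 0.5
```

Emit:
{"api": "step_arm", "payload": {"targets": [[[0,0,0.008],[0,0,0],0],[[0,0,0.008],[0,0,0],0],[[0,0,0.008],[0,0,0],0]]}}

```text
t: 5.07
tool_pos: [606.1, 124.1, 169.6]
orientation: [[0.898, 0.439, -0.0], [0.439, -0.898, 0.0], [-0.0, -0.0, -1.0]]
force: [-0.3, 0.4, 0.6]
gripper_width: -0.0
grasp_force: 0.2
```

Emit:
{"api": "step_arm", "payload": {"targets": [[[0,0,0.008],[0,0,0],0],[[0,0,0.008],[0,0,0],0],[[0,0,0.008],[0,0,0],0]]}}

```text
t: 5.32
tool_pos: [606.2, 124.1, 168.1]
orientation: [[0.898, 0.439, 0.0], [0.439, -0.898, 0.0], [0.0, -0.0, -1.0]]
force: [-1.5, -0.7, 4.6]
gripper_width: 0.0
grasp_force: 2.2
```

The middle pad gives: about 7 mm down at only 4.6 N. I'll press it to the bottom and hold.

Emit:
{"api": "step_arm", "payload": {"targets": [[[0,0,0.01],[0,0,0],0],[[0,0,0.02],[0,0,0],0],[[0,0,0.02],[0,0,0],0],[[0,0,0.02],[0,0,0],0],[[0,0,0.02],[0,0,0],0],[[0,0,0.02],[0,0,0],0],[[0,0,0.02],[0,0,0],0],[[0,0,0.02],[0,0,0],0],[[0,0,0.02],[0,0,0],0],[[0,0,0.02],[0,0,0],0],[[0,0,0.02],[0,0,0],0],[[0,0,0.02],[0,0,0],0],[[0,0,0.02],[0,0,0],0],[[0,0,0.02],[0,0,0],0],[[0,0,0.02],[0,0,0],0],[[0,0,0.02],[0,0,0],0]]}}

```text
t: 6.65
tool_pos: [606.2, 124.1, 165.4]
orientation: [[0.898, 0.44, 0.002], [0.44, -0.898, 0.0], [0.002, 0.001, -1.0]]
force: [-6.3, -1.1, 15.9]
gripper_width: 0.1
grasp_force: 8.1
```

```bash
python3 - <<'E'
from plant import arm
import cv2
p,d=arm.get_image("wrist");cv2.imwrite("pics/w2.png",p[:,:,::-1])
E
```

```text
(no output)
```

View pics/w2.png

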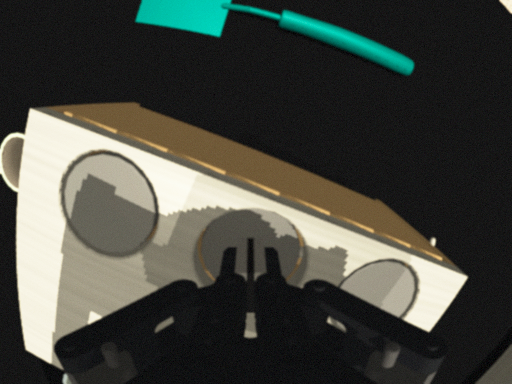

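The button bottomed out at TCP z 165.4 mm, 10 mm of travel. The picture shows the bin shut, with its rim along the steel edge from (65,113) to (440,258). Now I'll lift straight up and draw clear.

Emit:
{"api": "step_arm", "payload": {"targets": [[[0,0,-0.02],[0,0,0],0],[[0,0,-0.04],[0,0,0],0],[[0,0,-0.06],[0,0,0],0],[[0,0,-0.1],[0,0,0],0],[[0,0,-0.2],[0,0,0],0],[[0,0,-0.3],[0,0,0],0],[[0,0,-0.4],[0,0,0],0],[[0,0,-0.5],[0,0,0],0],[[0,0,-0.5],[0,0,0],0],[[0,0,-0.5],[0,0,0],0],[[0,0,-0.5],[0,0,0],0],[[0,0,-0.5],[0,0,0],0]]}}

```text
t: 7.7
tool_pos: [605.5, 123.9, 286.2]
orientation: [[0.898, 0.439, -0.003], [0.439, -0.898, -0.0], [-0.003, -0.001, -1.0]]
force: [0.8, 0.1, 0.1]
gripper_width: 0.1
grasp_force: 0.0
```

```bash
python3 - <<'E'
from plant import arm
import cv2
p,d=arm.get_image("scene");cv2.imwrite("pics/s2.png",cv2.resize(p[100:300,150:400,::-1],None,fx=3,fy=3))
print(arm.get_state()["tool_pos"],arm.get_state()["force"])
E
```

```text
[605.49210881 123.87049683 286.08349274] [-0.08301936  1.27697023 -1.13110554]
```

View pics/s2.png

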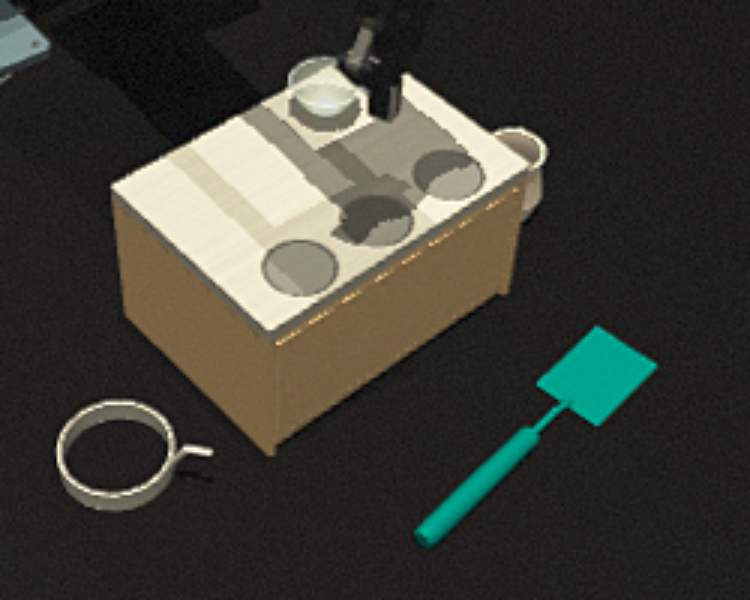

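The bin is flush shut, with its front panel from (275,340) to (520,190). The button is up, the loose items haven't moved, and the gripper is well clear.

```bash
python3 -c "
from plant import arm
print(arm.close_job())"
```

```text
the job is handed in; nothing more can be done
None
```

The middle pad was the button: I pressed it fully down, the bin swung fully shut, the button came back up, the arm drew clear with the loose items left in place, and the job is handed in.

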